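Release the orange ball from its dispenser

TASK

Two small gravity dispensers stand on the parts-room bench, each holding one ball behind a red gate. With a fingertip press down the yellow paddle of the dispenser that holds the orange ball, so that its gate lifts, and keep it down until the ball has rolled into the blue pocket and settled there; then let the paddle come all the way back up, gate closed, and move clear. Leave the other dispenser with its steel ball alone, keep your fingers away from the balls and gates, and do not disturb the other parts on the bench.

Things in the scene. Friction and masses are not known exactly. Their poses are not given: they have to be found in the camera images.
- dispenser_orange: fixed dispenser with the orange ball; two alike, left or right. Origin at its underside, below the lever's pivot (along y, 108 mm high, between cheeks 116 mm high). Base plate x -33..133, y -118..88 mm. Chute along y at x = +100, 34 mm wide inside, floor 70 mm high at y = 0, sloping 0.2 rad down to -y, ending in a blue-walled pocket at y = -110.
- lever_orange (a joint): rocking lever of the orange ball's dispenser, rad: 0 = at rest, beam level, gate down; grows as the paddle is pressed; stop at 0.42 (paddle centre 35 mm down). The ball gets through at about 0.25. A spring returns it: about 2 N at the paddle starts it, about 4 N holds it fully down.
- paddle_orange (a point): centre of the top of the yellow paddle (40 x 40 x 8 mm) of the orange ball's dispenser, on the lever's robot-side end: dispenser x = -85, y = 0, 112 mm high at rest. It swings about the pivot 85 mm away: tilts up to 0.42 rad, its centre shifting under 10 mm sideways. Only bench beneath. Axes are the lever's: x to the gate, z out of the top.
- gate_orange (a point): point on the red gate plate, 24 (x) by 5 (y) by 35 mm, at the far end of the lever in front of the orange ball; the point lies on the lever's beam at dispenser x = +100, y = 0, 108 mm high at rest; its lower edge is 8 mm above the chute floor and rises about 40 mm at full press.
- ball_orange: orange ball, 30 mm diameter, loose in the chute uphill of (+y side of) the gate at the start; origin at its centre, about 89 mm high.
- dispenser_steel: fixed dispenser with the steel ball; two alike, left or right. Origin at its underside, below the lever's pivot (along y, 108 mm high, between cheeks 116 mm high). Base plate x -33..133, y -118..88 mm. Chute along y at x = +100, 34 mm wide inside, floor 70 mm high at y = 0, sloping 0.2 rad down to -y, ending in a blue-walled pocket at y = -110.
- lever_steel (a joint): rocking lever of the steel ball's dispenser, rad: 0 = at rest, beam level, gate down; grows as the paddle is pressed; stop at 0.42 (paddle centre 35 mm down). The ball gets through at about 0.25. A spring returns it: about 2 N at the paddle starts it, about 4 N holds it fully down.
- paddle_steel (a point): centre of the top of the yellow paddle (40 x 40 x 8 mm) of the steel ball's dispenser, on the lever's robot-side end: dispenser x = -85, y = 0, 112 mm high at rest. It swings about the pivot 85 mm away: tilts up to 0.42 rad, its centre shifting under 10 mm sideways. Only bench beneath. Axes are the lever's: x to the gate, z out of the top.
- gate_steel (a point): point on the red gate plate, 24 (x) by 5 (y) by 35 mm, at the far end of the lever in front of the steel ball; the point lies on the lever's beam at dispenser x = +100, y = 0, 108 mm high at rest; its lower edge is 8 mm above the chute floor and rises about 40 mm at full press.
- ball_steel: steel ball, 30 mm diameter, loose in the chute uphill of (+y side of) the gate at the start; origin at its centre, about 89 mm high.
- pocket_orange (a point): where the centre of the orange ball lies when it rests in its blue pocket: dispenser x = +100, y = -92, 67 mm high.
- collar: bystander: black plastic ring, 48 mm across, 22 mm high, lying flat on the bench; origin under its centre.
- jar: bystander: small jar with blue cap, 44 mm across, 65 mm high; origin under its centre.
- fitting: bystander: brass fitting, 40 mm flange, 45 mm high; origin under its centre.

How it is judged:
By the outcome, as a careful person would: the job done as asked, in the order asked, and still so for the second after the job is handed in, with the robot touching nothing.
It also fails if it takes over 32 s, if anything falls off the work surface, if the arm or the gripper's body presses on something with over 40 N, if the wrist force passes 120 N, or if a joint passes its speed limit or range.

ROBOT

A 7-joint arm with a two-finger parallel gripper is mounted at the origin on the work surface. World frame = base frame: x ahead of the robot, y to its left, z up, the work surface at z = 0. Lengths are in mm, angles in rad, forces in N, time in s.
With the tool pointing down it reaches from about 425 to 1025 mm from the base axis. Payload 3.6 kg.
Tool frame: the origin (TCP) lies between the finger pads; the fingertips stand 22 mm ahead of it and the grasp point (between the pads) lies 3 mm ahead of it; z points along the fingers, y is the line along which they close (so a half turn about z gives the same grasp; the last joint's range is limited). The gripper opens to 85 mm and grips with 20 to 120 N. Pads are 22 mm wide; open, the fingers measure 114 mm over their backs; the gripper's body (76 mm by 85 mm) begins 54 mm behind the grasp point. The pads swing forward as they close: fully open they stand 13 mm farther back than shut.
Start: joints at [-1.317, 0.591, 0.048, 1.609, -0.033, 0.943, -0.034], TCP at [247.097, 681.596, 253.302] pointing down, gripper open.
Joint ranges: [-2.69, 2.69], [-0.47, 2.24], [-1.27, 1.36], [0.19, 2.51], [-1.53, 4.68], [0.08, 2.07], [-3.09, 3.09]. Speed limits (rad/s): [2.57, 2.57, 3.14, 3.14, 3.14, 3.14, 3.14].

INTERFACE

Orientations are given as a unit quaternion [x, y, z, w].
In Python, from plant import env gives the robot as it stands.
- The arm moves only by the tool play_rows, never from a script. Its argument "moves" is a list of rows, each an object with "fingers": the opening, from 0 (shut) to 1 (fully open); "linear": the shift along the tool's x, y, z each as a share of 300 mm, from -1 to 1, a list of three; "spin": the turn about the tool's z as a share of pi/2 rad, from -1 to 1. In form: [{"fingers": fingers, "linear": [tx, ty, tz], "spin": spin}, ...]. A call has 1 to 12 rows; each row is the pose to reach, as a shift and turn from the pose commanded when the call began, along the tool's axes at that moment; what a row does not reach only later rows make up. A row lasts 1/8 s, in which the tool goes at most 62.5 mm and 10.7 degrees, less where a joint would pass 70% of its speed; a pose out of reach is approached as far as the arm can. A call with a number of a shift or a turn outside -1 to 1 is refused whole. A call with a gripper value outside its range is refused whole. The fingers move at their own pace and stop on an object; the grip force is fixed at half the most. Time passes only in rows, so rows that repeat a pose let the fingers close. It gives the time, the measured TCP pose, the force, the opening and the grip force at its end, in the units of the state.
- env.read_state(): the state, without advancing time (a new reading comes with each control period).
- env.read_camera(name): name is "scene" or "top" or "wrist"; returns (picture, depth): 420x560x3 uint8, red, green, blue; 420x560 float32, mm along the optical axis (not along the pixel's ray), 0 where there is no reading.
- env.get_calibration(name): a dict with "fx", "fy", "cx", "cy" (pixels), "world_from_camera" (4x4, takes a point from camera to world coordinates). Camera axes: x right, y up, looking along -z (the intrinsics and any distortion apply to the point x, -y, -z); pixel columns grow to the right and rows downward; lengths in mm; the calibration is good to about 2 mm. The wrist camera is an equidistant fisheye: a pixel r from the principal point sees the ray r / f radians off the axis. A picture is of the moment at which its call begins: read the wrist's pose just before it. get_calibration takes no time and is no camera call; for the wrist camera it gives the pose at the moment of the call.
- env.finish_job(): hands the job in; it is judged then, once.
Trained networks look in the newest picture that a camera, given by its name, has taken for a name from the list of things; names that differ only in an ending like _2 or _b are one class to them, and where a whole thing is asked for, a point or a joint stands for the part that bears it (a point fixed in the world has none). Each returns a list of dicts, best first, with "p" (0 to 1); they miss things now and then, are a little off and sometimes report something else, mostly with a low value. They report only what shows in the picture. A call takes as long as a camera call.
- env.find_in(camera, name): "xyz" ([x, y, z] in mm, in world coordinates, good to about 4 mm: the middle of the surface that is visible of it).
The state is a dict: "time": time; "joints": joint angles; "joint_velocities": joint speeds; "effort": joint torques, N m; "tool_pos": TCP position; "orientation": TCP orientation; "wrist_force": force on the tool from outside, world axes, zero at the start; "ft_torque": the same for the moment, N m; "finger_gap": finger opening in mm; "grip_force": force on a finger pad.
Only numpy, scipy, OpenCV 4.12 (cv2) and the standard library are available. Lean on these libraries where they do the work, as an engineer would, in place of code of your own. Each camera call takes 0.05 s, during which the arm holds its last target. There are 200 camera calls.

## Working session

There is one attempt and no reset: what is moved stays moved. The work goes in short steps, Python scripts to look and compute and a tool call to move; the robot and the scene stay as the last step left them, time stands still between calls to the robot, and variables do not carry over. Pictures are saved under pics/ and viewed, at most 10 in all, crops included, and the job is handed in when it is done.

Besides the shell and the picture viewer there is one more tool, called after "Request:" in YAML: its name, and indented under it one key for each argument. play_rows: Moves the arm, as the interface text tells. Its arguments: {"type":"object","properties":{"moves":{"type":"array"}},"required":["moves"]}

```bash
mkdir -p pics; python3 - <<'E'
from plant import env
import cv2
s=env.read_state(); print(s['time'],s['tool_pos'],s['orientation'],s['finger_gap'])
for c in ['scene','top']:
    im,d=env.read_camera(c); cv2.imwrite(f'pics/{c}1.png',im[:,:,::-1])
    for n in ['paddle_orange','ball_orange','gate_orange','ball_steel','paddle_steel','dispenser_orange','collar','jar','fitting']:
        print(c,n,[([round(float(v)) for v in r['xyz']],round(r['p'],2)) for r in env.find_in(c,n)[:3]])
E
```

```text
0.0 [246.82791191 680.85569844 252.14686525] [ 1.72961499e-01  9.84927942e-01 -1.11958510e-03 -1.21894418e-04] 85.29930287243623
scene paddle_orange [([533, 166, 111], 0.66)]
scene ball_orange [([645, 195, 94], 0.69), ([631, 153, 5], 0.69)]
scene gate_orange [([536, 165, 108], 0.7), ([459, -373, 19], 0.24)]
scene ball_steel [([670, -221, 92], 0.49)]
scene paddle_steel [([551, -210, 113], 0.59)]
scene dispenser_orange [([633, 152, 8], 0.56)]
scene collar [([401, -17, 23], 0.83)]
scene jar [([465, 388, 46], 0.87)]
scene fitting [([454, -374, 17], 0.65)]
top paddle_orange [([494, 159, 115], 0.84)]
top ball_orange [([639, 192, 100], 0.51)]
top gate_orange [([499, 164, 112], 0.76)]
top ball_steel [([665, -217, 97], 0.46)]
top paddle_steel [([523, -203, 110], 0.74)]
top dispenser_orange [([586, 152, 6], 0.77), ([607, -225, 5], 0.7)]
top collar [([394, -20, 22], 0.6)]
top jar [([456, 387, 67], 0.64)]
top fitting [([449, -369, 11], 0.7)]
```

View pics/top1.png

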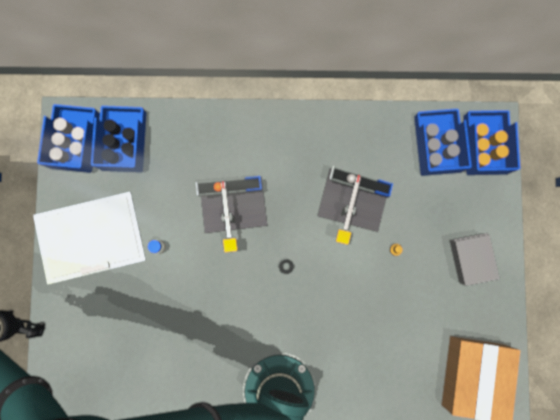

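View pics/scene1.png

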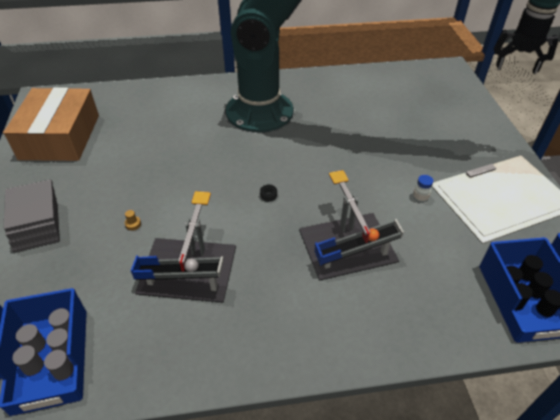

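The top view shows the orange ball's dispenser on the left: paddle at (230,245), ball at (220,187), pocket at (254,184). The steel dispenser is on the right, with its paddle at (344,237). The scene view agrees. Next I'll measure the paddle by colour with depth.

```bash
cat > h.py <<'E'
from plant import env
import cv2, numpy as np
def cloud(c,im,d):
    k=env.get_calibration(c); v,u=np.mgrid[:420,:560]
    x=(u-k['cx'])/k['fx']*d; y=(v-k['cy'])/k['fy']*d
    P=np.stack([x,-y,-d,np.ones_like(d)],-1)@np.array(k['world_from_camera']).T
    return P[...,:3]
def comp(c,lo,hi,box):
    im,d=env.read_camera(c); P=cloud(c,im,d); h=cv2.cvtColor(im,cv2.COLOR_RGB2HSV)
    m=(cv2.inRange(h,lo,hi)>0)&(d>0)
    for i in range(3): m&=(P[...,i]>box[i][0])&(P[...,i]<box[i][1])
    return P[m],np.argwhere(m)
E
python3 - <<'E'
from h import *
B=[(430,760),(0,320),(60,140)]
for c in ['top','scene']:
    for n,lo,hi in [('yellow',(20,120,120),(32,255,255)),('orange',(5,150,120),(14,255,255)),('blue',(105,120,60),(125,255,255))]:
        p,ix=comp(c,lo,hi,B)
        if len(p): print(c,n,len(p),np.median(p,0).round(),p.min(0).round(),p.max(0).round(),((p.min(0)+p.max(0))/2).round())
E
```

```text
top yellow 166 [458. 151. 111.] [438. 132. 102.] [478. 172. 119.] [458. 152. 110.]
top orange 37 [635. 195.  98.] [626. 186.  87.] [648. 205. 107.] [637. 195.  97.]
top blue 38 [637.  76.  75.] [630.  63.  63.] [673. 105.  85.] [651.  84.  74.]
scene yellow 142 [458. 152. 112.] [433. 133. 106.] [478. 172. 117.] [456. 153. 112.]
scene orange 90 [646. 194.  99.] [617. 181.  78.] [654. 214. 109.] [636. 198.  93.]
scene blue 296 [664.  86.  72.] [629.  60.  60.] [677. 118.  84.] [653.  89.  72.]
```

Request:
play_rows:
  moves:
    - {"fingers": 0, "linear": [-0.63, -0.71, 0], "spin": -0.29}
    - {"fingers": 0, "linear": [-0.63, -0.71, 0], "spin": -0.29}
    - {"fingers": 0, "linear": [-0.63, -0.71, 0], "spin": -0.29}
    - {"fingers": 0, "linear": [-0.63, -0.71, 0], "spin": -0.29}
    - {"fingers": 0, "linear": [-0.63, -0.71, 0], "spin": -0.29}
    - {"fingers": 0, "linear": [-0.63, -0.71, 0], "spin": -0.29}
    - {"fingers": 0, "linear": [-0.63, -0.71, 0], "spin": -0.29}
    - {"fingers": 0, "linear": [-0.63, -0.71, 0], "spin": -0.29}

```text
time: 2.3
tool_pos: [351.4, 418.8, 253.5]
orientation: [-0.055, 0.998, 0.001, 0.0]
wrist_force: [-0.5, 0.3, 0.2]
finger_gap: -0.1
grip_force: 0.0
```

Request:
play_rows:
  moves:
    - {"fingers": 0, "linear": [-0.257, -0.924, 0], "spin": 0}
    - {"fingers": 0, "linear": [-0.257, -0.924, 0], "spin": 0}
    - {"fingers": 0, "linear": [-0.257, -0.924, 0], "spin": 0}
    - {"fingers": 0, "linear": [-0.257, -0.924, 0], "spin": 0}
    - {"fingers": 0, "linear": [-0.257, -0.924, 0], "spin": 0}
    - {"fingers": 0, "linear": [-0.257, -0.924, 0.2], "spin": 0}
    - {"fingers": 0, "linear": [-0.257, -0.924, 0.3], "spin": 0}
    - {"fingers": 0, "linear": [-0.257, -0.924, 0.3], "spin": 0}

```text
time: 3.3
tool_pos: [457.4, 150.3, 161.5]
orientation: [-0.055, 0.998, -0.001, -0.002]
wrist_force: [0.3, -0.0, -0.3]
finger_gap: 0.3
grip_force: 0.0
```

```bash
python3 - <<'E'
from h import *
s=env.read_state(); print(s['time'],s['tool_pos'],s['wrist_force'])
a,_=env.read_camera('scene'); b,_=env.read_camera('wrist')
a=cv2.resize(a[130:320,240:480],None,fx=2.1,fy=2.1)
cv2.imwrite('pics/s2.png',a[:,:,::-1]); cv2.imwrite('pics/w2.png',b[:,:,::-1])
print(env.find_in('wrist','paddle_orange')[:2])
E
```

```text
3.3 [457.38482325 150.27579282 161.48460567] [ 0.29551022 -0.02807916 -0.28892603]
[{'xyz': [450.9, 154.8, 110.6], 'p': 0.72}]
```

View pics/s2.png

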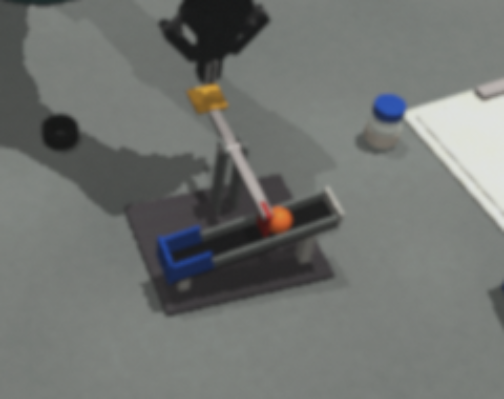

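View pics/w2.png

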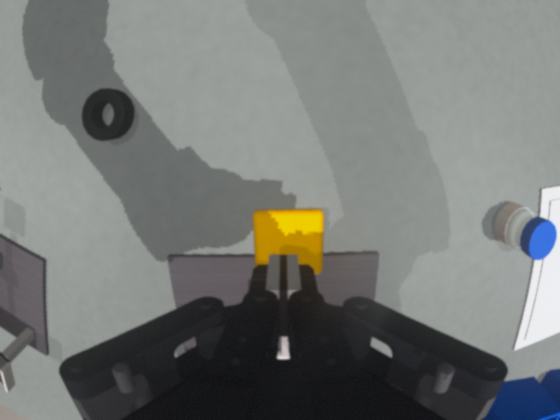

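The scene crop shows the shut tips just above the yellow paddle at (208,97), with the ball still behind the gate at (280,219). In the wrist view the tips at (282,270) overlap the paddle at (288,240). I'll press now.

Request:
play_rows:
  moves:
    - {"fingers": 0, "linear": [0, 0.006, 0.08], "spin": 0}
    - {"fingers": 0, "linear": [0, 0.006, 0.1], "spin": 0}
    - {"fingers": 0, "linear": [0, 0.006, 0.12], "spin": 0}
    - {"fingers": 0, "linear": [0, 0.006, 0.14], "spin": 0}
    - {"fingers": 0, "linear": [0, 0.006, 0.16], "spin": 0}
    - {"fingers": 0, "linear": [0, 0.006, 0.18], "spin": 0}
    - {"fingers": 0, "linear": [0, 0.006, 0.18], "spin": 0}
    - {"fingers": 0, "linear": [0, 0.006, 0.18], "spin": 0}
    - {"fingers": 0, "linear": [0, 0.006, 0.18], "spin": 0}
    - {"fingers": 0, "linear": [0, 0.006, 0.18], "spin": 0}
    - {"fingers": 0, "linear": [0, 0.006, 0.18], "spin": 0}
    - {"fingers": 0, "linear": [0, 0.006, 0.18], "spin": 0}

```text
time: 4.95
tool_pos: [458.6, 151.4, 109.4]
orientation: [-0.054, 0.999, -0.0, 0.0]
wrist_force: [2.0, -0.0, 4.1]
finger_gap: -0.3
grip_force: 1.7
```

```bash
python3 - <<'E'
from h import *
s=env.read_state(); print(s['time'],s['tool_pos'],s['wrist_force'])
a,_=env.read_camera('scene')
a=cv2.resize(a[130:320,240:480],None,fx=2.1,fy=2.1)
cv2.imwrite('pics/s3.png',a[:,:,::-1])
print(env.find_in('scene','ball_orange')[:2])
for i in range(2):
    p,_=comp('scene',(5,150,120),(14,255,255),[(560,760),(0,320),(40,140)]); print(len(p),np.median(p,0).round() if len(p) else '')
E
```

```text
4.95 [458.57894446 151.35470263 109.36244005] [ 1.98142636 -0.0397825   4.07600301]
[{'xyz': [655.2, 79.1, 77.0], 'p': 0.58}]
70 [658.  82.  78.]
70 [658.  82.  78.]
```

View pics/s3.png

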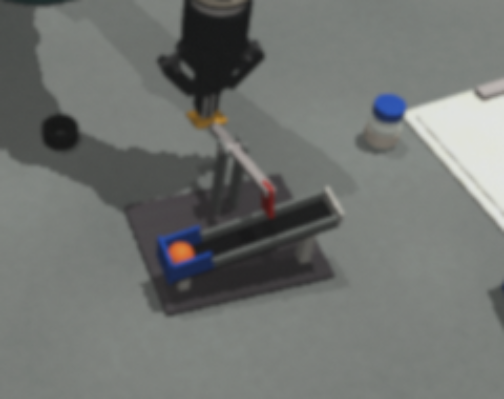

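The ball lies in the blue pocket at (181,252) and the gate is up at (269,198). I'll hold a little longer, then release slowly and back off upward.

Request:
play_rows:
  moves:
    - {"fingers": 0, "linear": [0, 0, 0], "spin": 0}
    - {"fingers": 0, "linear": [0, 0, 0], "spin": 0}
    - {"fingers": 0, "linear": [0, 0, 0], "spin": 0}
    - {"fingers": 0, "linear": [0, 0, 0], "spin": 0}
    - {"fingers": 0, "linear": [0, 0, -0.02], "spin": 0}
    - {"fingers": 0, "linear": [0, 0, -0.04], "spin": 0}
    - {"fingers": 0, "linear": [0, 0, -0.06], "spin": 0}
    - {"fingers": 0, "linear": [0, 0, -0.08], "spin": 0}
    - {"fingers": 0, "linear": [0, 0, -0.1], "spin": 0}
    - {"fingers": 0, "linear": [0, 0, -0.15], "spin": 0}
    - {"fingers": 0, "linear": [0, 0, -0.3], "spin": 0}
    - {"fingers": 0, "linear": [0, 0, -0.45], "spin": 0}

```text
time: 6.65
tool_pos: [458.6, 151.3, 246.1]
orientation: [-0.054, 0.999, 0.0, 0.0]
wrist_force: [0.5, 0.7, -0.5]
finger_gap: -0.1
grip_force: 0.0
```

Request:
play_rows:
  moves:
    - {"fingers": 0, "linear": [0, 0, -0.1], "spin": 0}
    - {"fingers": 0, "linear": [0, 0, -0.1], "spin": 0}
    - {"fingers": 0, "linear": [0, 0, -0.1], "spin": 0}
    - {"fingers": 0, "linear": [0, 0, -0.1], "spin": 0}

```text
time: 7.15
tool_pos: [457.7, 151.1, 273.3]
orientation: [-0.054, 0.999, -0.0, -0.001]
wrist_force: [-0.5, -0.4, 0.2]
finger_gap: -0.2
grip_force: 0.0
```

```bash
python3 - <<'E'
from h import *
s=env.read_state(); print(s['time'],s['tool_pos'],s['wrist_force'])
a,_=env.read_camera('scene')
a=cv2.resize(a[130:320,100:480],None,fx=2.1,fy=2.1)
cv2.imwrite('pics/s4.png',a[:,:,::-1])
p,_=comp('scene',(5,150,120),(14,255,255),[(560,760),(0,320),(40,140)]); print(len(p),np.median(p,0).round())
p,_=comp('scene',(20,120,120),(32,255,255),[(430,500),(100,200),(60,140)]); print(len(p),np.median(p,0).round(),p.min(0),p.max(0))
E
```

```text
7.15 [457.66831642 151.05157457 273.26319966] [-0.45005189 -0.4459547   0.22197667]
69 [659.  82.  78.]
66 [449. 154. 111.] [438.30499902 131.73770825 106.31734537] [474.13929808 171.16503501 114.76106336]
```

View pics/s4.png

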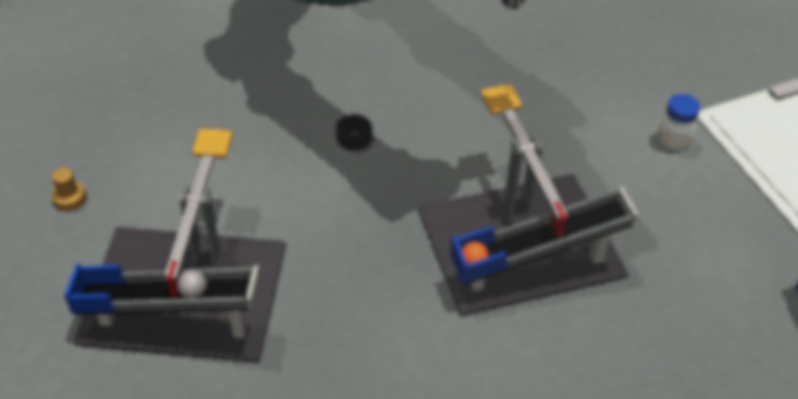

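The picture shows the orange ball in its pocket at (474,253), the paddle back up at (501,99) and the gate down at (560,218). The steel ball is still behind its gate at (191,284), and the bystanders have not moved.

```bash
python3 -c "
from plant import env
print(env.finish_job())"
```

```text
the job is handed in; nothing more can be done
None
```

The job is handed in: the orange ball lies in its blue pocket, its paddle is back up with the gate closed, the arm is clear, and the steel dispenser and other parts were not touched (last robot time read before hand-in: 7.2 s of the 32 s allowed).

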